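# Lock a stool frame in the notched bench clamp

## Robot

A 7-joint arm with a two-finger parallel gripper is mounted at the origin on the work surface. World frame = base frame: x ahead of the robot, y to its left, z up, the work surface at z = 0. Lengths are in m, angles in rad, forces in N, time in s.
With the tool pointing down it reaches from about 0.425 to 0.875 m from the base axis. Payload 9.9 kg.
Tool frame: the origin (TCP) lies between the finger pads, 19 mm behind the fingertips; this is the grasp point; z points along the fingers, y is the line along which they close (so a half turn about z gives the same grasp; the last joint's range is limited). The gripper opens to 85 mm and grips with 20 to 120 N. Pads are 22 mm wide; open, the fingers measure 114 mm over their backs; the gripper's body (76 mm by 85 mm) begins 54 mm behind the grasp point. The pads swing forward as they close: fully open they stand 13 mm farther back than shut.
Start: joints at [1.14, 0.576, 0.025, 1.437, -0.015, 1.129, -0.057], TCP at [0.229, -0.635, 0.25] pointing down, gripper open.
Joint ranges: [-2.76, 2.76], [-0.34, 2.15], [-1.52, 1.57], [0.19, 2.46], [-1.09, 4.23], [0.17, 1.99], [-2.82, 2.82]. Speed limits (rad/s): [2.22, 2.22, 3.01, 3.01, 3.14, 3.14, 3.14].

## Interface

Orientations are given as a 3x3 rotation matrix whose columns are the frame's x, y, z axes.
In Python, from cell import robot gives the robot as it stands. The module is installed in compiled form; this text tells all that it offers.
- The arm moves only by the tool jog_arm, never from a script. Its argument "increments" is a list of rows, each a list of 5 numbers: the finger opening in mm, from 0 to 85.4, then the shift along the tool's x, y, z in units of 50 mm (1.0 is 50 mm), then the turn about the tool's z in units of 8 degrees (1.0 is 8 degrees). In form: [[gripper, x, y, z, spin], ...]. A call has 1 to 8 rows; each row is the pose to reach, as a shift and turn from the pose commanded when the call began, along the tool's axes at that moment; what a row does not reach only later rows make up. A row lasts 1/8 s, in which the tool goes at most 62.5 mm and 10.7 degrees, less where a joint would pass 70% of its speed; a pose out of reach is approached as far as the arm can. A call with a gripper value outside its range is refused whole. The fingers move at their own pace and stop on an object; "newtons" is the grip in N (left out, the last holds). Time passes only in rows, so rows that repeat a pose let the fingers close. It gives the time, the measured TCP pose, the force, the opening and the grip force at its end, in the units of the state.
- robot.read_state(): the state, without advancing time (a new reading comes with each control period).
- robot.grab_frame(name): name is "scene" or "top" or "wrist"; returns a dict with "img" (420x560x3 uint8, blue, green, red), "depth" (420x560 float32, m along the optical axis (not along the pixel's ray), 0 where there is no reading), "K" (3x3 intrinsics, pixels), "R" (3x3) and "t" (3): a world point X has camera coordinates R X + t. Camera axes: x right, y down, z forward; pixel columns grow to the right and rows downward; lengths in m; the calibration is good to about 2 mm. A picture is of the moment at which its call begins.
- robot.sign_off(): hands the job in; it is judged then, once.
The state is a dict: "time_s": time; "joints": joint angles; "dq": joint speeds; "tau": joint torques, N m; "position": TCP position; "tcp_rot": TCP orientation; "ft_force": force on the tool from outside, world axes, zero at the start; "moment": the same for the moment, N m; "grip_width": opening from 0.0 (shut) to 1.0 (fully open); "gripper_force": force on a finger pad.
Only numpy, scipy, OpenCV 4.12 (cv2) and the standard library are available. Lean on these libraries where they do the work, as an engineer would, in place of code of your own. Each camera call takes 0.05 s, during which the arm holds its last target. There are 200 camera calls.

## Task

Clamp the loose stool frame for tacking: squeeze the carriage's release lever against its handle, keep it squeezed while you slide the carriage forward so that its sprung pad pushes the frame square and fully against the end stop, and let go so that the carriage locks in a notch with the pad pushed in by between a quarter and three quarters of its 24 mm travel. Push gently, never harder than 20 N on the frame (the pad must not bottom out), and do not disturb the other things on the bench.

Things in the scene. Friction and masses are not known exactly. Their poses are not given: they have to be found in the camera images.
- clamp: Plywood base plate of the bench frame clamp, screwed down, 510 x 240 x 15 mm. Origin: centre of its underside, on the bench. x: the way the carriage slides to tighten; z up. At its +x end a wooden stop 30 mm thick, 230 mm wide, 40 mm high is bolted across. It is fixed, but where differs from job to job (its face 175 to 215 mm ahead of the origin) and is not measured: feel for it.
- bar_end (a point): +x end of the notched steel bar on the plate, at its top, 33 mm above the bench, 35 mm behind the clamp's origin. Below a travel of 29 mm there is a wide gap in its teeth, where the carriage starts, free to shift; farther on it passes teeth only with the lever squeezed. Let go at a travel of 39 to 41 + 12 k mm (k = 0 to 7), the pawl drops into a notch.
- carriage: Carriage over the bar, with handle, lever and pad. Origin: at bench level under the middle of its handle, axes as the clamp's; it lies on the clamp's x axis at x = -175 mm plus its travel (0 to 127 mm), and slides only along x. It takes 3 N to slide plus 25 N per m/s. Locked, it has 3 mm of play; pushed back by the pad's spring it rests at a travel of 38.5 + 12 k mm.
- pad_free (a point): Point fixed to the carriage where the face of its rubber pad is when free: 115 mm ahead of the carriage's origin, 46 mm above the bench. The pad, 120 mm wide and 22 mm high, faces +x on a sprung plunger that can be pushed in by 24 mm. Spring: 2.1 N at first touch, 0.7 N more per mm, 18.9 N at the bottom, where it goes solid.
- grip (a point): Where to pinch the handle from above, closing along y: the middle between the outer faces of post and squeezed lever, 106 mm above the bench, 7 mm to -y of the carriage's origin. On the +y side a fixed wooden post, 34 mm along x, 14 mm thick, on the -y side the steel lever; tops 122 mm above the bench. Across y: 53 mm at rest, 42 mm squeezed. The carriage's body below is up to 66 mm high.
- guard (a point): Middle of the rear face of the steel hand guard on the carriage, 17 mm ahead of the grip point. The guard is an upright plate 90 mm wide along y, 5 mm thick, 82 to 122 mm above the bench, across the +x side of post and lever: fingers 22 mm wide centred on the grip point stand 6 mm behind it and, moving towards +x, push on it.
- lever (a joint): Angle of the release lever (rad): 0 at rest, leaning outward, pawl down in a notch or gap; 0.22 squeezed upright to its end. Pawl clear of the teeth above 0.15; about 0.13 if it stands on a tooth. Hinge along x, 60 mm above the bench, 24 mm to -y of the carriage's origin; blade 22 mm wide, 8 mm thick. Spring at grip height: 6 N at first, 13 N at the end; a 40 N pinch closes it.
- frame: Stripped wooden stool frame lying flat and loose on the plate between pad and stop: four rails 22 mm thick, 180 mm along its x (the clamping direction), 220 mm along y, 40 mm high, about 0.45 kg (some 3 N to slide). Origin: centre of its underside. At first it lies up to 75 mm ahead of the pad, 8 to 20 mm short of the stop and up to 3 degrees askew.
- tack_dish: Bystander, to be left alone: small steel bowl, 56 mm wide, 25 mm high, on the plate beside the carriage. Origin: underside.
- corner_block: Bystander, to be left alone: small wooden block 45 x 30 x 20 mm on the plate, on the lever's side. Origin: underside.
- hammer: Bystander, to be left alone: hammer with a wooden handle lying beside the plate. Origin: underside.
- glue_bottle: Bystander, to be left alone: white bottle 60 mm wide, 150 mm high, beyond the plate. Origin: underside.
- tack_jar: Bystander, to be left alone: glass jar 68 mm wide, 80 mm high. Origin: underside.
- tack_lifter: Bystander, to be left alone: tool like a short screwdriver with a wooden handle, on the plate beside the bar. Origin: underside.

How it is judged:
On the way, in this order (a step that is already met when the one before it is completed fails the run):
1. the lever is squeezed, the pawl is out, with the frame not yet pressed (value of joint lever above 0.17 rad and contact force between carriage and frame below 1 N), for 0.15 s.
2. with the lever still squeezed, the pad presses the frame against the stop (value of joint lever above 0.15 rad and contact force between carriage and frame between 4.5 and 20 N), for 0.15 s.
At the end, for the whole second after the job is handed in: The lever is back at rest (under 0.05 rad, pawl down in a notch), carriage and frame are still, the pad presses the frame against the stop with 4.5 to 17 N (pushed in by about 3.5 to 21 mm), and the frame lies flat on the plate and square to the clamp within 0.04 rad (value of joint lever below 0.05 rad and contact force between carriage and frame between 4.5 and 17 N and angle between the x axis of frame and the x axis of clamp, either way round below 0.04 rad and angle between frame's own z axis and vertical below 0.03 rad and z of frame in the frame of clamp between 0.012 and 0.019 m and linear speed of each of carriage, frame below 0.01 m/s); the robot touches nothing.
It fails at once if the frame is pressed by the clamp with more than 22 N (contact force between carriage and frame above 22 N).
It fails at once if the frame is tipped or lifted (angle between frame's own z axis and vertical above 0.12 rad or z of frame in the frame of clamp above 0.03 m).
It fails at once if a bystander is moved by more than 25 mm (distance of any of tack_dish, corner_block, hammer, glue_bottle, tack_jar, tack_lifter from where it was at the start of the episode above 0.025 m).
It also fails if it takes over 64 s, if anything falls off the work surface, if the arm or the gripper's body presses on something with over 40 N, if the wrist force passes 120 N, or if a joint passes its speed limit or range.

## Working session

There is one attempt and no reset: what is moved stays moved. The work goes in short steps, Python scripts to look and compute and a tool call to move; the robot and the scene stay as the last step left them, time stands still between calls to the robot, and variables do not carry over. Pictures are saved under pics/ and viewed, at most 10 in all, crops included, and the job is handed in when it is done.

Besides the shell and the picture viewer there is one more tool, called after ">>>" as name([rows], argument=value, ...), one row to a line, values as JSON. jog_arm: Moves the arm, as the interface text tells. Its arguments: {"type":"object","properties":{"increments":{"type":"array","items":{"type":"array","items":{"type":"number"}}},"newtons":{"type":"number"}},"required":["increments"]}

```bash
mkdir -p pics
cat > h.py <<'E'
import numpy as np,cv2
from cell import robot
def pts(f):
    d=f["depth"];K=f["K"];v,u=np.indices(d.shape)
    c=np.stack([(u-K[0,2])/K[0,0]*d,(v-K[1,2])/K[1,1]*d,d],-1)
    return (c-f["t"])@f["R"]   # R^T (c-t)
E
python3 - <<'E'
from h import *
s=robot.read_state();print(s["position"],s["tcp_rot"],s["ft_force"],s["grip_width"])
for n in("top","scene"):
    f=robot.grab_frame(n);np.savez("pics/%s0.npz"%n,**f);cv2.imwrite("pics/%s0.png"%n,f["img"]);print(n,f["K"],-f["R"].T@f["t"],(f["depth"]>0).mean())
E
```

```text
[ 0.22933613 -0.63440057  0.24914525] [[ 9.40432620e-01  3.39979601e-01 -5.98821241e-04]
 [ 3.39980125e-01 -9.40431372e-01  1.53285198e-03]
 [-4.20118784e-05 -1.64513132e-03 -9.99998646e-01]] [-0.91483037  0.87858857  0.16718698] 0.9992615132079997
top [[422.26140938   0.         284.82868508]
 [  0.         422.26140938 205.19279719]
 [  0.           0.           1.        ]] [ 0.45369683 -0.0097325   0.94999245] 0.9959566326530612
scene [[529.2487443    0.         271.25180636]
 [  0.         529.2487443  209.03531578]
 [  0.           0.           1.        ]] [1.38110107 0.26184624 1.04086708] 0.9961181972789116
```

View pics/top0.png

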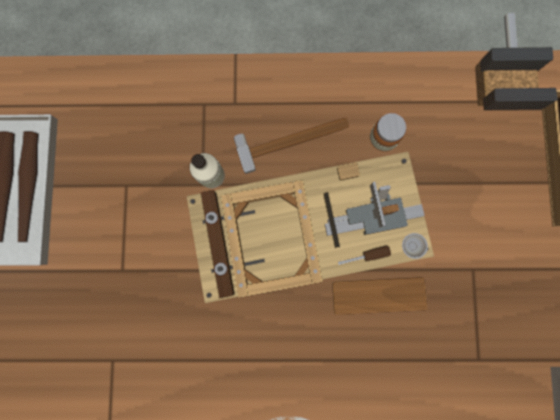

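View pics/scene0.png

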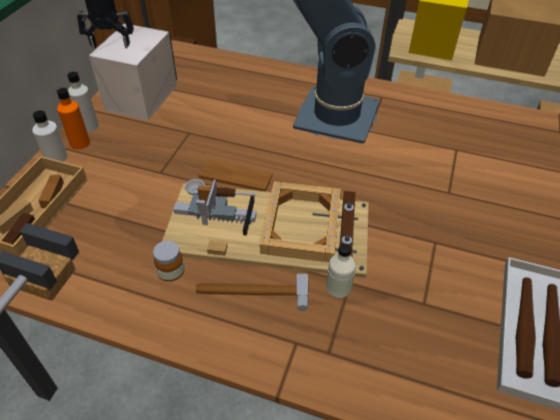

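The top view shows the clamp: stop at left (col ~217), frame at (270,240), pad at (332,220), handle and guard at about (380,205), dish at (414,244), lifter at (370,256), block at (347,172). The scene view shows the same layout, with the hammer and jar clear of the plate.

```bash
cat > m.py <<'E'
from h import *
f=robot.grab_frame("top");P=pts(f);z=P[...,2];img=f["img"]
def ray(uv,h):
    d=np.c_[(np.array(uv,float)-f["K"][:2,2])/f["K"][0,0],np.ones(len(uv))]@f["R"]
    c=-f["R"].T@f["t"];return c+d*((h-c[2])/d[:,2])[:,None]
roi=np.zeros(z.shape,bool);roi[140:310,180:440]=1
m=((z>0.008)&roi).astype(np.uint8)
m=cv2.morphologyEx(m,cv2.MORPH_OPEN,np.ones((5,5)))
hsv=cv2.cvtColor(img,cv2.COLOR_BGR2HSV)
pm=(roi&(abs(z-0.015)<0.005)).astype(np.uint8)
pm=cv2.morphologyEx(pm,cv2.MORPH_OPEN,np.ones((3,3)))
n,l,st,_=cv2.connectedComponentsWithStats(pm)
pc=np.argwhere(pm)[:,::-1]
W=ray(pc,0.015)[:,:2].astype(np.float32)*1000
r=cv2.minAreaRect(W);print("plate",r)
b=cv2.boxPoints(r);c=np.array(r[0])
# x axis: long side, toward stop
e=[b[1]-b[0],b[2]-b[1]];ex=max(e,key=np.linalg.norm);ex/=np.linalg.norm(ex)
stop=ray([(217,245)],0.05)[0,:2]*1000
if (stop-c)@ex<0: ex=-ex
ey=np.array([-ex[1],ex[0]]);print("c",c,"ex",ex,"yaw",np.degrees(np.arctan2(ex[1],ex[0])))
L=lambda p:np.c_[(p[:,:2]*1000-c)@ex,(p[:,:2]*1000-c)@ey,p[:,2]*1000]
Q=L(P.reshape(-1,3)).reshape(P.shape)
inn=(abs(Q[...,0])<270)&(abs(Q[...,1])<125)
for lo,hi in((20,32),(32,42),(42,52),(52,62),(62,75),(75,110),(110,135)):
    mm=(inn&(Q[...,2]>lo)&(Q[...,2]<hi)).astype(np.uint8)
    n,l,st,ce=cv2.connectedComponentsWithStats(mm)
    for i in range(1,n):
        if st[i,4]>12:
            q=Q[l==i];print(lo,hi,st[i,4],"x",np.percentile(q[:,0],[2,50,98]).round(),"y",np.percentile(q[:,1],[2,50,98]).round(),"z",np.median(q[:,2]).round(1))
S=robot.read_state()
big=cv2.resize(img[140:310,180:440],None,fx=3,fy=3,interpolation=cv2.INTER_CUBIC);cv2.imwrite("pics/crop0.png",big)
print(np.median(z[320:340,200:300]))
E
python3 m.py
```

```text
plate ((482.93621826171875, -56.540191650390625), (346.46356201171875, 510.1513977050781), 11.15077018737793)
c [482.93621826 -56.54019165] ex [-0.19339149  0.9811216 ] yaw 101.15077
20 32 19 x [125. 142. 153.] y [-123. -107.  -92.] z 27.6
20 32 16 x [-73. -67. -61.] y [-37. -29. -23.] z 31.0
20 32 261 x [-232. -216. -195.] y [18. 36. 54.] z 25.8
20 32 73 x [-105.  -75.  -47.] y [26. 38. 42.] z 29.7
32 42 179 x [-249. -230. -211.] y [-49. -37. -24.] z 33.5
32 42 51 x [-44. -40. -35.] y [-55. -36. -24.] z 34.0
32 42 195 x [-114.  -80.  -58.] y [-48. -33. -23.] z 33.8
32 42 222 x [-238. -218. -187.] y [10. 36. 61.] z 38.4
32 42 269 x [-159. -131. -103.] y [24. 35. 47.] z 38.3
42 52 86 x [17. 26. 44.] y [-124. -113.  -97.] z 49.8
42 52 82 x [127. 143. 153.] y [-124. -115.  -95.] z 49.8
42 52 60 x [-84. -71. -55.] y [-61. -53. -48.] z 50.0
42 52 100 x [20. 31. 49.] y [18. 35. 48.] z 50.1
42 52 106 x [125. 143. 155.] y [17. 34. 46.] z 50.0
52 62 2537 x [ -3.  87. 174.] y [-120.    7.   67.] z 55.1
52 62 276 x [-54. -49. -44.] y [-110.  -52.    5.] z 57.2
52 62 1150 x [-202. -138.  -86.] y [-70. -39.  -9.] z 56.5
52 62 1171 x [187. 201. 216.] y [-121.  -30.   58.] z 55.4
62 75 35 x [-178. -171. -157.] y [-81. -75. -69.] z 65.8
62 75 26 x [197. 202. 207.] y [-113. -107. -103.] z 66.9
62 75 28 x [196. 201. 206.] y [-3.  2.  7.] z 67.5
75 110 137 x [-138. -137. -136.] y [-102.  -57.  -16.] z 95.7
75 110 59 x [-168. -158. -148.] y [-88. -81. -76.] z 95.5
75 110 14 x [-171. -160. -148.] y [-39. -39. -39.] z 95.0
110 135 294 x [-173. -141. -137.] y [-101.  -48.  -18.] z 121.7
110 135 57 x [-169. -158. -148.] y [-93. -88. -84.] z 118.6
-0.0001336152323629419
```

View pics/crop0.png

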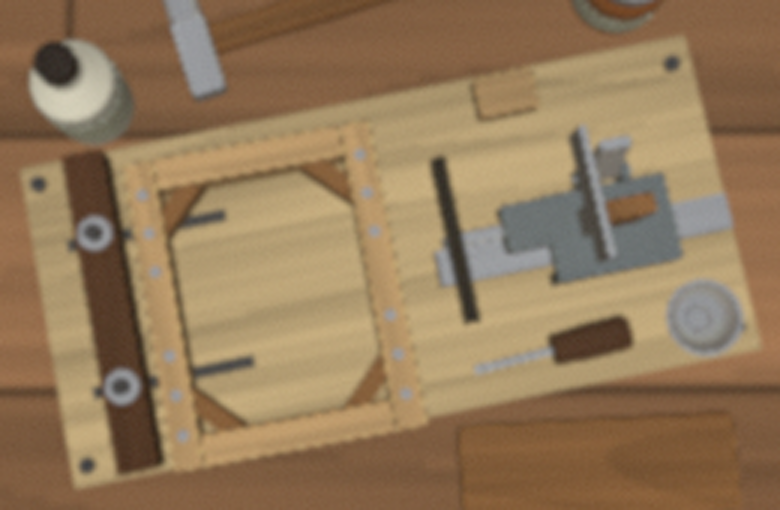

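The crop shows the stop at crop x ~110, the frame nearly square, the pad bar at (455,240), the guard at (592,190), post at (632,208) and lever at (612,158). The plate rectangle took in the jar and bottle, so I'll refine its pose and then compute the approach.

```bash
cat > m2.py <<'E'
from h import *
f=robot.grab_frame("top");P=pts(f)*1000
c=np.array([482.9,-56.5]);a=np.radians(101.15)
def loc(P,c,a):
    ex=np.array([np.cos(a),np.sin(a)]);ey=np.array([-ex[1],ex[0]])
    d=P[...,:2]-c;return np.stack([d@ex,d@ey,P[...,2]],-1)
c=c-52*np.array([-np.sin(a),np.cos(a)])
for _ in range(2):
    Q=loc(P,c,a)
    m=((abs(Q[...,0])<262)&(abs(Q[...,1])<127)&(Q[...,2]>9)&(Q[...,2]<22))
    r=cv2.minAreaRect(Q[m][:,:2].astype(np.float32));print(r)
    g=(Q[...,2]>119)&(Q[...,2]<125)&(abs(Q[...,0]+139)<6)&(abs(Q[...,1]+7)<50)
    s=(Q[...,2]>53)&(Q[...,2]<58)&(Q[...,0]>180)&(Q[...,0]<222)&(abs(Q[...,1])<118)
    fr=(Q[...,2]>53)&(Q[...,2]<58)&(Q[...,0]>-20)&(Q[...,0]<178)&(abs(Q[...,1])<125)
    pd=(Q[...,2]>53)&(Q[...,2]<60)&(Q[...,0]>-65)&(Q[...,0]<-30)
    lv=(Q[...,2]>112)&(Q[...,0]<-147)&(Q[...,0]>-180)
    for n,k in(("guard",g),("stop",s),("frame",fr),("pad",pd)):
        q=Q[k][:,:2].astype(np.float32);R=cv2.minAreaRect(q);v=cv2.fitLine(q,cv2.DIST_L2,0,.01,.01).ravel()
        print(n,k.sum(),np.round(R[0],1),np.round(R[1],1),round(R[2],2),"line from y deg",np.degrees(np.arctan(v[0]/v[1])).round(2) if n!="frame" else "")
    q=Q[lv];print("handle tops x",q[:,0].min(),q[:,0].max(),"y",np.histogram(q[:,1],np.arange(-60,30,5)))
    t=r[2] if r[2]<45 else r[2]-90
    ex=np.array([np.cos(a),np.sin(a)]);ey=np.array([-ex[1],ex[0]])
    c=c+r[0][0]*ex+r[0][1]*ey;a+=np.radians(t);print("clamp",c,np.degrees(a))
E
python3 m2.py
```

```text
((-0.1334075927734375, -1.3126754760742188), (511.4137268066406, 240.46534729003906), 0.050734758377075195)
guard 136 [-140.7   -7.8] [ 8.2 89.4] 0.51 line from y deg -0.58
stop 1255 [201.1  -0.6] [ 30.3 228.8] 0.13 line from y deg -0.09
frame 3011 [85.6 10.9] [219.8 179.8] 89.24 line from y deg 
pad 267 [-51.5  -1.1] [119.7  15.3] 89.82 line from y deg -0.07
handle tops x -175.312725507747 -147.47765492155756 y (array([ 0,  0,  0,  6, 27, 19,  0,  0,  0,  0,  0,  7, 36, 37, 24,  0,  0]), array([-60, -55, -50, -45, -40, -35, -30, -25, -20, -15, -10,  -5,   0,
         5,  10,  15,  20,  25]))
clamp [535.23215864 -46.32137848] 101.20073475837708
((0.061187744140625, -2.9224700927734375), (246.24542236328125, 511.4156494140625), 89.96902465820312)
guard 136 [-140.6   -6.3] [ 8.2 89.4] 0.45 line from y deg -0.53
stop 1255 [201.3   0.5] [ 30.3 228.8] 0.08 line from y deg -0.04
frame 3011 [85.8 12.2] [219.8 179.8] 89.19 line from y deg 
pad 267 [-51.3   0.2] [119.7  15.3] 89.77 line from y deg -0.02
handle tops x -175.1692474949488 -147.3371992512312 y (array([ 0,  0,  0,  0, 26, 26,  0,  0,  0,  0,  0,  0, 31, 36, 37,  0,  0]), array([-60, -55, -50, -45, -40, -35, -30, -25, -20, -15, -10,  -5,   0,
         5,  10,  15,  20,  25]))
clamp [538.08707793 -45.69367535] 101.16975941658022
```

>>> jog_arm([
  [85,1.18,-0.73,0,-1.27],
  [85,2.35,-1.45,0,-2.54],
  [85,3.53,-2.18,0,-3.81],
  [85,4.71,-2.91,0,-5.08],
  [85,5.88,-3.64,0,-6.35],
  [85,7.06,-4.36,0,-7.62],
  [85,8.24,-5.09,0,-8.89],
  [85,9.41,-5.82,0,-10.17],
], newtons=40)

```text
time_s: 1.2
position: [0.541, -0.2415, 0.2501]
tcp_rot: [[-0.2, 0.98, 0.0], [0.98, 0.2, -0.0], [-0.0, 0.0, -1.0]]
ft_force: [0.7, -0.9, 0.4]
grip_width: 0.995
gripper_force: 0.0
```

```bash
cat > s.py <<'E'
from h import *
C=np.array([.5352,-.0463]);a=np.radians(101.2)
ex=np.array([np.cos(a),np.sin(a)]);ey=np.array([-ex[1],ex[0]])
s=robot.read_state();p=s["position"];d=p[:2]-C;F=s["ft_force"]
print("t %.2f TCP clamp x %.1f y %.1f z %.1f"%(s["time_s"],d@ex*1000,d@ey*1000,p[2]*1000),"F along x %.1f y %.1f z %.1f"%(F[:2]@ex,F[:2]@ey,F[2]),"w %.1f g %.1f"%(s["grip_width"]*85.4,s["gripper_force"]),"yaw",np.degrees(np.arctan2(s["tcp_rot"][1,0],s["tcp_rot"][0,0])).round(2), "tilt",np.round(s["tcp_rot"][:2,2],4))
E
python3 s.py
```

```text
t 1.20 TCP clamp x -192.6 y 32.2 z 250.1 F along x -1.0 y -0.5 z 0.4 w 84.9 g 0.0 yaw 101.54 tilt [ 0.0002 -0.0003]
```

>>> jog_arm([
  [85,0,0,0,0],
  [85,0,0,0,0],
])

```text
time_s: 1.45
position: [0.5397, -0.2434, 0.2497]
tcp_rot: [[-0.194, 0.981, -0.001], [0.981, 0.194, -0.0], [-0.0, -0.001, -1.0]]
ft_force: [-0.6, -1.2, -0.3]
grip_width: 0.995
gripper_force: 0.0
```

```bash
python3 s.py
python3 - <<'E'
from h import *
f=robot.grab_frame("wrist");cv2.imwrite("pics/w1.png",f["img"])
E
```

```text
t 1.45 TCP clamp x -194.2 y 33.9 z 249.7 F along x -1.1 y 0.8 z -0.3 w 85.0 g 0.0 yaw 101.18 tilt [-0.0009 -0.0003]
```

View pics/w1.png

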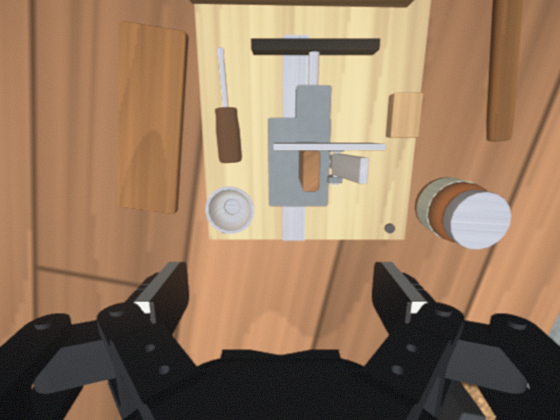

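The wrist view shows the guard as a horizontal bar at (330,147), the post at (311,172), the lever at (350,168) on the tool +y side and the dish at (231,208). I'll measure the handle from this closer view.

```bash
cat > w.py <<'E'
exec(open("s.py").read())
f=robot.grab_frame("wrist");P=pts(f)
d=P[...,:2]-C;Q=np.stack([d@ex,d@ey,P[...,2]],-1)*1000
t=(Q[...,2]>115)&(Q[...,2]<127)&(abs(Q[...,1])<70)&(abs(Q[...,0]+130)<120)
n,l,st,ce=cv2.connectedComponentsWithStats(t.astype(np.uint8))
q=Q[t]
row=np.abs(q[:,1]+40)>20
g=t&(Q[...,1]<-44)|t&(Q[...,1]>22)
print("guard ends x",np.percentile(Q[g][:,0],[2,50,98]).round(1),"guard y",np.percentile(q[:,1],[1,99]).round(1))
xg=np.median(Q[g][:,0])
k=q[(q[:,0]<xg-6)];print("handle x",np.percentile(k[:,0],[1,99]).round(1))
for n,m in(("post",k[:,1]>-10),("lever",k[:,1]<-20)):
    kk=k[m];print(n,len(kk),"x",np.percentile(kk[:,0],[1,99]).round(1),"y",np.percentile(kk[:,1],[1,99]).round(1),"z",np.median(kk[:,2]).round(1))
E
python3 w.py
```

```text
t 1.50 TCP clamp x -194.9 y 34.5 z 249.7 F along x -0.7 y 0.1 z -0.0 w 85.0 g 0.0 yaw 101.1 tilt [-0.0011 -0.0007]
guard ends x [-142.1 -139.7 -137.3] guard y [-47.8  37.4]
handle x [-175.2 -146. ]
post 630 x [-175.3 -146. ] y [ 1.8 15.5] z 121.4
lever 267 x [-170.1 -148.7] y [-38.6 -30.4] z 117.8
```

>>> jog_arm([
  [85,0.36,0.4,0,0],
  [85,0.72,0.8,0,0],
  [85,0.72,0.8,0.8,0],
  [85,0.72,0.8,1.6,0],
  [85,0.72,0.8,1.6,0],
  [85,0.72,0.8,1.6,0],
])

```text
time_s: 2.3
position: [0.5726, -0.2009, 0.1714]
tcp_rot: [[-0.193, 0.981, 0.001], [0.981, 0.193, -0.001], [-0.001, 0.001, -1.0]]
ft_force: [-0.2, 0.8, 0.4]
grip_width: 0.992
gripper_force: 0.0
```

```bash
python3 s.py
```

```text
t 2.30 TCP clamp x -158.9 y -6.7 z 171.4 F along x 0.8 y 0.1 z 0.4 w 84.7 g 0.0 yaw 101.14 tilt [ 0.0013 -0.0006]
```

>>> jog_arm([
  [85,0,-0.02,0.4,0],
  [85,0,-0.02,0.8,0],
  [85,0,-0.02,1.1,0],
  [85,0,-0.02,1.3,0],
  [85,0,-0.02,1.3,0],
])

```text
time_s: 2.92
position: [0.5712, -0.2002, 0.1049]
tcp_rot: [[-0.195, 0.981, -0.0], [0.981, 0.195, 0.0], [0.0, -0.0, -1.0]]
ft_force: [-0.1, -0.2, 0.7]
grip_width: 0.994
gripper_force: 0.0
```

```bash
python3 s.py
```

```text
t 2.92 TCP clamp x -158.0 y -5.5 z 104.9 F along x -0.2 y 0.1 z 0.7 w 84.9 g 0.0 yaw 101.22 tilt [-0.0004  0.0001]
```

Squeeze.

>>> jog_arm([
  [60,0,0,0,0],
  [50,0,0,0,0],
  [30,0,0,0,0],
  [30,0,0,0,0],
  [30,0,0,0,0],
  [30,0,0,0,0],
  [30,0,0,0,0],
  [30,0,0,0,0],
], newtons=45)

```text
time_s: 3.92
position: [0.5712, -0.2007, 0.1073]
tcp_rot: [[-0.194, 0.981, 0.001], [0.981, 0.194, -0.002], [-0.002, 0.001, -1.0]]
ft_force: [-7.1, -0.0, 19.1]
grip_width: 0.48
gripper_force: 46.2
```

```bash
python3 s.py
```

```text
t 3.92 TCP clamp x -158.4 y -5.3 z 107.3 F along x 1.4 y 7.0 z 19.1 w 41.0 g 46.2 yaw 101.19 tilt [ 0.001  -0.0016]
```

Lever squeezed (41 mm). I'll re-grip with the fingers touching the guard, so the carriage can't jump back when I release it.

>>> jog_arm([
  [72,0,0,0,0],
  [72,0,0,0,0],
  [72,0.06,0,0,0],
  [72,0.12,0,0,0],
  [72,0.17,0,0,0],
  [72,0.2,0,0,0],
  [72,0.2,0,0,0],
])

```text
time_s: 4.8
position: [0.5691, -0.1903, 0.105]
tcp_rot: [[-0.195, 0.981, -0.0], [0.981, 0.195, -0.0], [-0.0, -0.0, -1.0]]
ft_force: [-0.6, -2.5, 0.2]
grip_width: 0.846
gripper_force: 1.2
```

```bash
python3 w.py
```

```text
t 4.80 TCP clamp x -147.9 y -5.3 z 105.0 F along x -2.3 y 1.0 z 0.2 w 72.2 g 1.2 yaw 101.23 tilt [-0.0004 -0.0001]
guard ends x [-157.1 -136.6 -132.3] guard y [-52.1  41.3]
handle x [-167.9 -142.8]
post 2343 x [-168.2 -142.8] y [ 1.4 30.8] z 121.4
lever 1322 x [-164.5 -143.2] y [-41.7 -30.9] z 118.1
```

>>> jog_arm([
  [55,0,0,0,0],
  [40,0,0,0,0],
  [30,0,0,-0.02,0],
  [30,0,0,-0.04,0],
  [30,0,0,-0.04,0],
  [30,0,0,-0.04,0],
  [30,0,0,-0.04,0],
  [30,0,0,-0.04,0],
])

```text
time_s: 5.85
position: [0.5692, -0.1904, 0.107]
tcp_rot: [[-0.195, 0.981, -0.0], [0.981, 0.195, -0.0], [-0.0, -0.0, -1.0]]
ft_force: [-4.0, -3.1, 4.1]
grip_width: 0.482
gripper_force: 47.7
```

```bash
python3 s.py
```

```text
t 5.85 TCP clamp x -148.0 y -5.3 z 107.0 F along x -2.2 y 4.6 z 4.1 w 41.1 g 47.7 yaw 101.23 tilt [-0.0003 -0.0001]
```

>>> jog_arm([
  [30,0.07,0,0,0],
  [30,0.14,0,0,0],
  [30,0.21,0,0,0],
  [30,0.28,0,0,0],
  [30,0.35,0,0,0],
  [30,0.42,0,0,0],
  [30,0.49,0,0,0],
  [30,0.56,0,0,0],
])

```text
time_s: 6.85
position: [0.5638, -0.163, 0.107]
tcp_rot: [[-0.195, 0.981, -0.0], [0.981, 0.195, -0.0], [-0.0, -0.0, -1.0]]
ft_force: [-2.7, -4.1, 2.0]
grip_width: 0.477
gripper_force: 47.5
```

```bash
python3 s.py
```

```text
t 6.85 TCP clamp x -120.1 y -5.4 z 107.0 F along x -3.5 y 3.4 z 2.0 w 40.8 g 47.5 yaw 101.22 tilt [-0.0001 -0.0004]
```

>>> jog_arm([
  [30,0.04,0,0,0],
  [30,0.08,0,0,0],
  [30,0.12,0,0,0],
  [30,0.16,0,0,0],
  [30,0.2,0,0,0],
  [30,0.24,0,0,0],
])

```text
time_s: 7.6
position: [0.5616, -0.1521, 0.107]
tcp_rot: [[-0.194, 0.981, 0.0], [0.981, 0.194, -0.001], [-0.001, -0.0, -1.0]]
ft_force: [-2.0, -7.4, 1.7]
grip_width: 0.48
gripper_force: 47.2
```

```bash
python3 s.py
```

```text
t 7.60 TCP clamp x -108.9 y -5.3 z 107.0 F along x -6.9 y 3.4 z 1.7 w 41.0 g 47.2 yaw 101.2 tilt [ 0.0002 -0.0012]
```

>>> jog_arm([
  [30,0.04,0,0,0],
  [30,0.08,0,0,0],
])

```text
time_s: 7.85
position: [0.5609, -0.1484, 0.107]
tcp_rot: [[-0.194, 0.981, 0.0], [0.981, 0.194, -0.001], [-0.001, -0.0, -1.0]]
ft_force: [-1.6, -8.2, 0.9]
grip_width: 0.483
gripper_force: 47.1
```

```bash
python3 s.py
```

```text
t 7.85 TCP clamp x -105.1 y -5.3 z 107.0 F along x -7.7 y 3.2 z 0.9 w 41.2 g 47.1 yaw 101.19 tilt [ 0.0003 -0.0014]
```

>>> jog_arm([
  [30,0.04,0,0,0],
  [30,0.06,0,0,0],
])

```text
time_s: 8.1
position: [0.5603, -0.1453, 0.107]
tcp_rot: [[-0.194, 0.981, 0.0], [0.981, 0.194, -0.001], [-0.001, -0.0, -1.0]]
ft_force: [-1.0, -7.3, 1.7]
grip_width: 0.478
gripper_force: 47.2
```

```bash
python3 s.py
```

```text
t 8.10 TCP clamp x -102.0 y -5.4 z 107.0 F along x -7.0 y 2.4 z 1.7 w 40.9 g 47.2 yaw 101.2 tilt [ 0.0002 -0.0013]
```

>>> jog_arm([
  [30,0.03,0,0,0],
  [30,0.05,0,0,0],
])

```text
time_s: 8.35
position: [0.5598, -0.1429, 0.107]
tcp_rot: [[-0.194, 0.981, 0.0], [0.981, 0.194, -0.001], [-0.001, -0.0, -1.0]]
ft_force: [-2.0, -7.4, 1.2]
grip_width: 0.475
gripper_force: 47.2
```

```bash
python3 s.py
```

```text
t 8.35 TCP clamp x -99.5 y -5.3 z 107.0 F along x -6.8 y 3.3 z 1.2 w 40.6 g 47.2 yaw 101.2 tilt [ 0.0002 -0.0013]
```

>>> jog_arm([
  [30,0.03,0,0,0],
  [30,0.05,0,0,0],
])

```text
time_s: 8.6
position: [0.5594, -0.1408, 0.107]
tcp_rot: [[-0.194, 0.981, 0.0], [0.981, 0.194, -0.002], [-0.002, 0.0, -1.0]]
ft_force: [-1.8, -9.0, 0.4]
grip_width: 0.476
gripper_force: 47.0
```

```bash
python3 s.py
```

```text
t 8.60 TCP clamp x -97.4 y -5.4 z 107.0 F along x -8.4 y 3.5 z 0.4 w 40.6 g 47.0 yaw 101.18 tilt [ 0.0004 -0.0017]
```

>>> jog_arm([
  [30,0.03,0,0,0],
  [30,0.05,0,0,0],
])

```text
time_s: 8.85
position: [0.559, -0.1388, 0.107]
tcp_rot: [[-0.194, 0.981, 0.001], [0.981, 0.194, -0.002], [-0.002, 0.0, -1.0]]
ft_force: [-0.6, -10.9, 0.3]
grip_width: 0.482
gripper_force: 46.9
```

```bash
python3 s.py
```

```text
t 8.85 TCP clamp x -95.3 y -5.3 z 107.0 F along x -10.5 y 2.7 z 0.3 w 41.1 g 46.9 yaw 101.17 tilt [ 0.0006 -0.0021]
```

>>> jog_arm([
  [30,0.03,0,0,0],
  [30,0.06,0,0,0],
  [30,0.07,0,0,0],
  [30,0.07,0,0,0],
])

```text
time_s: 9.35
position: [0.5584, -0.1359, 0.107]
tcp_rot: [[-0.193, 0.981, 0.001], [0.981, 0.193, -0.003], [-0.003, 0.0, -1.0]]
ft_force: [0.4, -11.9, 0.2]
grip_width: 0.475
gripper_force: 46.8
```

```bash
python3 s.py;python3 - <<'E'
from h import *
f=robot.grab_frame("top");cv2.imwrite("pics/top2.png",cv2.resize(f["img"][140:310,180:440],None,fx=3,fy=3,interpolation=cv2.INTER_CUBIC))
E
```

```text
t 9.35 TCP clamp x -92.4 y -5.4 z 107.0 F along x -11.8 y 1.9 z 0.2 w 40.6 g 46.8 yaw 101.15 tilt [ 0.0008 -0.0027]
```

View pics/top2.png

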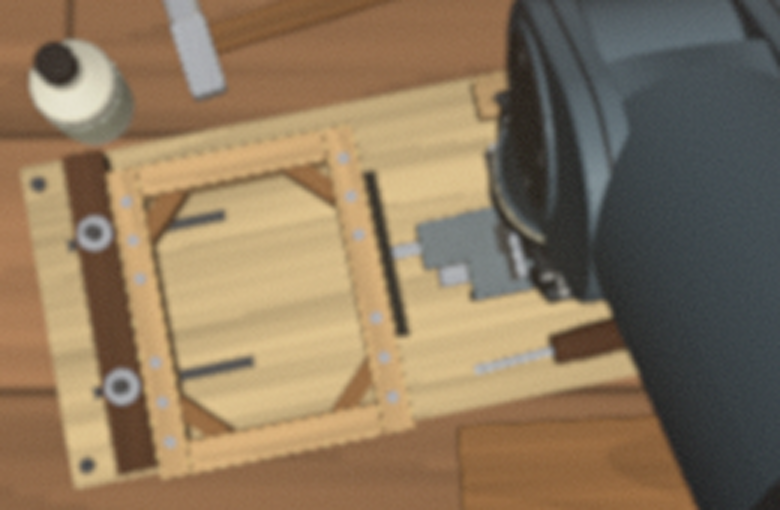

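The frame lies flush on the stop (crop x ~125–165) with the pad at its rear rail (crop ~385,250). Next I'll release slowly, keeping the fingers behind the guard.

>>> jog_arm([
  [48,0,0,0,0],
  [54,0,0,0,0],
  [60,0,0,0,0],
  [68,0,0,0,0],
  [72,0,0,0,0],
  [72,0,0,0,0],
])

```text
time_s: 10.15
position: [0.5595, -0.1354, 0.1068]
tcp_rot: [[-0.193, 0.981, 0.003], [0.981, 0.193, -0.002], [-0.002, 0.002, -1.0]]
ft_force: [5.2, -10.3, -6.2]
grip_width: 0.844
gripper_force: 5.6
```

```bash
python3 w.py
```

```text
t 10.15 TCP clamp x -92.2 y -6.5 z 106.8 F along x -11.2 y -3.1 z -6.2 w 72.1 g 5.6 yaw 101.15 tilt [ 0.0025 -0.0018]
guard ends x [-101.6  -81.3  -76.7] guard y [-53.8  40.5]
handle x [-113.2  -87.6]
post 2315 x [-113.6  -87.5] y [ 1.4 29.7] z 121.4
lever 1304 x [-109.   -87.7] y [-42.9 -30.9] z 118.1
```

>>> jog_arm([
  [72,-0.02,0,0,0],
  [72,-0.05,0,0,0],
  [72,-0.08,0,0,0],
  [78,-0.12,0,0,0],
  [85,-0.14,0,0,0],
  [85,-0.14,0,0,0],
])

```text
time_s: 10.95
position: [0.5594, -0.1398, 0.107]
tcp_rot: [[-0.195, 0.981, -0.0], [0.981, 0.195, 0.0], [0.001, -0.0, -1.0]]
ft_force: [0.5, -0.1, -0.2]
grip_width: 0.997
gripper_force: 0.0
```

```bash
python3 w.py
```

```text
t 10.95 TCP clamp x -96.5 y -5.6 z 107.0 F along x -0.2 y -0.4 z -0.2 w 85.2 g 0.0 yaw 101.25 tilt [-0.0001  0.0005]
guard ends x [-107.1  -86.6  -78.9] guard y [-59.3  48. ]
handle x [-116.5  -92.8]
post 2170 x [-116.7  -92.8] y [ 1.4 37.2] z 121.4
lever 1202 x [-111.   -92.8] y [-48.6 -30.9] z 118.3
```

The carriage is locked and the fingers are unloaded. Lift away.

>>> jog_arm([
  [85,0,0,-0.3,0],
  [85,0,0,-0.9,0],
  [85,0,0,-1.6,0],
  [85,0,0,-2.4,0],
  [85,-0.8,0,-2.8,0],
  [85,-1.6,0,-2.8,0],
  [85,-2.0,0,-2.8,0],
  [85,-2.0,0,-2.8,0],
])

```text
time_s: 12.0
position: [0.5786, -0.2391, 0.2469]
tcp_rot: [[-0.193, 0.981, -0.0], [0.981, 0.193, 0.0], [0.001, -0.0, -1.0]]
ft_force: [-1.1, -0.6, -1.3]
grip_width: 0.996
gripper_force: 0.0
```

```bash
python3 w.py
python3 - <<'E'
from h import *
for n in("scene","wrist"):
    f=robot.grab_frame(n);cv2.imwrite("pics/%s3.png"%n,f["img"])
C=np.array([.5352,-.0463]);a=np.radians(101.2);ex=np.array([np.cos(a),np.sin(a)]);ey=np.array([-ex[1],ex[0]])
f=robot.grab_frame("top");P=pts(f);d=P[...,:2]-C;Q=np.stack([d@ex,d@ey,P[...,2]],-1)*1000
fr=(Q[...,2]>53)&(Q[...,2]<58)&(Q[...,0]>-1)&(Q[...,0]<184)&(abs(Q[...,1])<130)
print(cv2.minAreaRect(Q[fr][:,:2].astype(np.float32)))
E
```

```text
t 12.00 TCP clamp x -197.6 y -5.1 z 246.9 F along x -0.3 y 1.2 z -1.3 w 85.1 g 0.0 yaw 101.12 tilt [-0.0005  0.0004]
guard ends x [-84.2 -82.3 -79.4] guard y [-48.1  37.3]
handle x [-117.8  -88.6]
post 761 x [-117.9  -88.5] y [ 2.  15.2] z 121.4
lever 329 x [-111.9  -90.6] y [-38.8 -30.7] z 117.9
((91.60262298583984, -3.0572586059570312), (253.14508056640625, 184.78646850585938), 89.9968032836914)
```

View pics/wrist3.png

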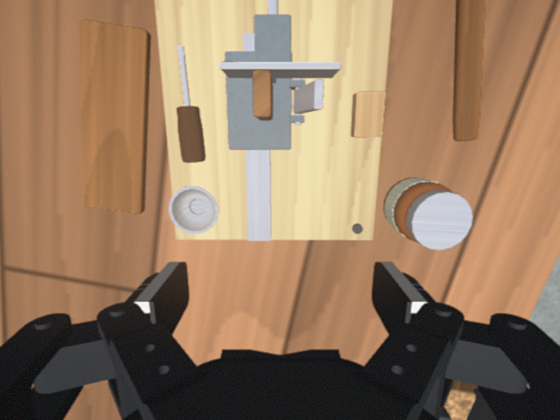

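The wrist view shows the lever leaning out at (310,96), the same measured pose as at rest. The dish (193,208), lifter, block and jar are where they were. The carriage is at a travel of about 74.5 mm, with the pad pushed in by about 7 mm, so I'm handing in.

```bash
python3 -c "
from cell import robot
print(robot.sign_off())"
```

```text
the job is handed in; nothing more can be done
None
```

I handed the job in at about 12 s of the 64 s allowed; `sign_off` returned no verdict. By my measurements, the frame is clamped against the stop, the carriage is locked at about 74.5 mm of travel, the lever is back at rest, the pad is in by about 7 mm (roughly 7 N), and nothing else on the bench appears to have moved.

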